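# Square a leaded-glass light into the corner press and punch its frame

## Robot

A 6-joint arm with a two-finger parallel gripper is mounted at the origin on the work surface. World frame = base frame: x ahead of the robot, y to its left, z up, the work surface at z = 0. Lengths are in m, angles in rad, forces in N, time in s.
With the tool pointing down it reaches from about 0.25 to 0.775 m from the base axis. Payload 8.9 kg.
Tool frame: the origin (TCP) lies at the very end of the fingers, on their centre line; the grasp point (between the pads) lies 19 mm behind it; y points along the fingers, z is the direction in which the jaws open and shut, and the axes are right-handed (so a half turn about y gives the same grasp; the last joint's range is limited). The gripper opens to 85 mm and grips with 20 to 120 N. Pads are 22 mm wide; open, the fingers measure 114 mm over their backs; the gripper's body (76 mm by 85 mm) begins 54 mm behind the grasp point. The pads swing forward as they close: fully open they stand 13 mm farther back than shut.
Start: joints at [1.158, 0.291, -0.153, 1.127, 0, 1.431], TCP at [0.142, 0.505, 0.231] pointing down, gripper open.
Joint ranges: [-2.52, 2.52], [-0.91, 1.74], [-1.3, 1.37], [-1.96, 2.02], [-1.52, 1.47], [-3.14, 3.14]. Speed limits (rad/s): [2.22, 2.22, 2.79, 3.14, 3.14, 3.14].

## Interface

Orientations are given as [roll, pitch, yaw] about the fixed x, y, z axes, in that order (R = Rz(yaw) Ry(pitch) Rx(roll)).
In Python, from station import manip gives the robot as it stands.
- The arm moves only by the shell command python3 -m inch 'ROWS' [FORCE]. ROWS is a JSON object of lists of equal length, an entry for each row: "hand": the finger opening in mm, from 0 to 85.4; "linear": the shift along the world's x, y, z in mm, a list of three; "rotation": the turn, a rotation vector about the world's x, y, z in degrees, a list of three. In form: {"hand": [hand, ...], "linear": [[dx, dy, dz], ...], "rotation": [[rx, ry, rz], ...]}. A call has 1 to 10 rows; each row shifts and turns the commanded pose from where the row before left it; what a row does not reach is not made up. A row lasts 1/10 s, in which the tool goes at most 50 mm and 8.59 degrees, less where a joint would pass 70% of its speed; a pose out of reach is approached as far as the arm can. A call is refused whole if a number of a shift passes 50 or a number of a turn 8.59, either way. A call with a gripper value outside its range is refused whole. The fingers move at their own pace and stop on an object; FORCE is the grip in N (left out, the last holds). Time passes only in rows, so rows that do not move let the fingers close. It gives the time, the measured TCP pose, the force and the opening at its end, in the units of the state.
- manip.read_state(): the state, without advancing time (a new reading comes with each control period).
- manip.snapshot(name): name is "side" or "top"; returns a dict with "image" (400x640x3 uint8, blue, green, red), "fx", "fy", "cx", "cy" (pixels), "rvec" (rotation vector, rad) and "tvec" (3), from world to camera coordinates, as OpenCV has them. Camera axes: x right, y down, z forward; pixel columns grow to the right and rows downward; lengths in m; the calibration is good to about 2 mm. A picture is of the moment at which its call begins. There is no depth.
- manip.sign_off(): hands the job in, once; it reports no verdict.
Trained networks look in the newest picture that a camera, given by its name, has taken for a name from the list of things; names that differ only in an ending like _2 or _b are one class to them, and where a whole thing is asked for, a point or a joint stands for the part that bears it (a point fixed in the world has none). Each returns a list of dicts, best first, with "p" (0 to 1); they miss things now and then, are a little off and sometimes report something else, mostly with a low value. They report only what shows in the picture. A call takes as long as a camera call.
- manip.spot_in(camera, label): "location" ([column, row] in pixels, amid what is visible of it).
- manip.outline_of(camera, label): "pixels" (400x640 bool, what is visible of it) and "location" ([column, row] in pixels, amid what is visible of it).
The state is a dict: "time": time; "joint_pos": joint angles; "qvel": joint speeds; "effort": joint torques, N m; "position": TCP position; "tcp_rot": TCP orientation; "wrist_force": force on the tool from outside, world axes, zero at the start; "ft_torque": the same for the moment, N m; "opening": opening from 0.0 (shut) to 1.0 (fully open).
Only numpy, scipy, OpenCV 4.12 (cv2) and the standard library are available. Lean on these libraries where they do the work, as an engineer would, in place of code of your own. Each camera call takes 0.05 s, during which the arm holds its last target. There are 200 camera calls.

## Task

Clear the small offcut from the bed of the corner press into the square steel tray. Then lay the long framed glass strip flat on the bed and push it fully home, its long side flush against the long fence and its end flush against the short stop. Only then press the sprung lever down to its stop and let it come back up, leaving the strip square in the corner and the other things on the bench where they are.

Things in the scene. Friction and masses are not known exactly. Their poses are not given: they have to be found in the camera images.
- press: bench corner press, fixed; origin on the table under the inside corner of its fences. Grey bed plate 8 mm thick, x -130 to +20, y -20 to +240 mm. Long aluminium fence: inside face x=0, y -20 to +240 mm. Short stop: inside face y=0, x -110 to 0 mm. Both are 20 mm thick, tops at z=32 mm
- press_head (a point): lowest front point of the press's green head, which overhangs the fence corner: at x=-23, y=+11, z=122 mm in the press frame. The head is carried by a green column, x 30 to 80, y -55 to -5 mm, 162 mm high; its thin ram at x=-8, y=6 ends at z=66 mm with the lever up, 27 mm with it down
- fence_corner (a point): inside corner of the two fences at the height of the bed's top (z=8 mm); axes as the press
- lever (a joint): sprung lever of the press, rad: 0 = up (raised 0.45 rad above level, pointing to the press's -y), 0.70 = fully down at its stop (0.25 rad below level). Hinge along the press's x axis at x=55, y=-30, z=135 mm in the press frame. Some 8 N on the pad holds it down; a spring brings it back up
- lever_pad (a point): middle of the top face of the lever's black plastic grip (30 mm wide, 90 mm long, 16 mm thick), 135 mm along the lever from its hinge; moves with the lever
- panel: the long framed glass strip: zinc frame with a ladder of glass panes, 200 mm (its x) by 56 mm (its y), 18 mm high, about 0.35 kg; either end and either side may go to the fences. Origin under its centre
- offcut: small leaded-glass offcut, 70 mm (its x) by 30 mm (its y), 16 mm high, lying on the press bed. Origin under its centre
- tray: square open steel tray, fixed, 140 x 140 mm, walls 4 mm thick and 35 mm high, floor 4 mm thick; origin under its centre
- short_panel: short framed strip like the panel but only 140 mm long (56 wide, 18 high), a bystander; origin under its centre, long axis x
- bottle: amber glass bottle, 56 mm diameter, 150 mm tall, bystander; origin under its centre
- jar: white ceramic cup, 70 mm diameter, 95 mm tall, bystander; origin under its centre
- reel: metal solder reel, 70 mm diameter, 50 mm tall, bystander; origin under its centre
- pot: squat lidded jar, 56 mm diameter, 60 mm tall, bystander; origin under its centre

How it is judged:
On the way, in this order (a step that is already met when the one before it is completed fails the run):
1. the offcut lies in the tray (x of offcut in the frame of tray between -0.066 and 0.066 m and y of offcut in the frame of tray between -0.066 and 0.066 m and z of offcut in the frame of tray between -0.005 and 0.03 m and linear speed of offcut below 0.01 m/s), for 0.2 s.
2. the long strip lies flat on the bed, flush against the long fence and the short stop, with the lever up (x of panel in the frame of fence_corner between -0.03 and -0.026 m and y of panel in the frame of fence_corner between 0.098 and 0.102 m and z of panel in the frame of fence_corner between -0.003 and 0.003 m and angle between the x axis of panel and the y axis of press, either way round below 0.02 rad and value of joint lever below 0.05 rad), for 0.2 s.
3. the lever is pressed down to its stop with the strip still flush (x of panel in the frame of fence_corner between -0.03 and -0.026 m and y of panel in the frame of fence_corner between 0.098 and 0.102 m and z of panel in the frame of fence_corner between -0.003 and 0.003 m and angle between the x axis of panel and the y axis of press, either way round below 0.02 rad and value of joint lever above 0.65 rad), for 0.05 s.
At the end, for the whole second after the job is handed in: The strip lies flat on the press bed with its long side within 2 mm of the long fence and its end within 2 mm of the short stop, square within 0.02 rad; the lever is back up (under 0.05 rad); the offcut lies in the tray; both are released and at rest (all of step 1 and all of step 2 and linear speed of panel below 0.01 m/s); the robot touches nothing.
It fails at once if the lever is pressed (over 0.35 rad) while the strip is not flush in the corner (value of joint lever above 0.35 rad and not (x of panel in the frame of fence_corner between -0.03 and -0.026 m and y of panel in the frame of fence_corner between 0.098 and 0.102 m and z of panel in the frame of fence_corner between -0.003 and 0.003 m and angle between the x axis of panel and the y axis of press, either way round below 0.02 rad)).
It fails at once if another thing on the bench is moved more than 25 mm (distance of any of short_panel, bottle, jar, reel, pot from where it was at the start of the episode above 0.025 m).
It also fails if it takes over 72 s, if anything falls off the work surface, if the arm or the gripper's body presses on something with over 40 N, if the wrist force passes 120 N, or if a joint passes its speed limit or range.

## Working session

There is one attempt and no reset: what is moved stays moved. The work goes in short steps, Python scripts to look and compute and a shell command to move; the robot and the scene stay as the last step left them, time stands still between calls to the robot, and variables do not carry over. Pictures are saved under pics/ and viewed, about 8 in all and at most 12, crops included, and the job is handed in when it is done.

```bash
ls; mkdir -p pics; cat > h.py <<'E'
import numpy as np, cv2
from station import manip
def snap(n):
    s=manip.snapshot(n); R=cv2.Rodrigues(np.array(s['rvec'],float))[0]
    s['R']=R; s['t']=np.array(s['tvec'],float).ravel(); return s
def ray(s,px):
    d=s['R'].T@np.array([(px[0]-s['cx'])/s['fx'],(px[1]-s['cy'])/s['fy'],1.]); return -s['R'].T@s['t'],d
def at(s,px,z):
    c,d=ray(s,px); return c+d*(z-c[2])/d[2]
def proj(s,P):
    q=(s['R']@np.atleast_2d(P).T).T+s['t']; return np.c_[q[:,0]/q[:,2]*s['fx']+s['cx'],q[:,1]/q[:,2]*s['fy']+s['cy']]
E
python3 - <<'E'
from h import *
np.set_printoptions(precision=3,suppress=True)
ims=[]
for n in ['top','side']:
    s=snap(n); ims.append(s['image']); cv2.imwrite(f'pics/{n}0.png',s['image'])
    print(n,'cam',-s['R'].T@s['t'],s['fx'])
    for l,z in [('press',0.008),('panel',.018),('offcut',.024),('tray',.0),('short_panel',.018),('bottle',.075),('jar',.05),('reel',.03),('pot',.03),('lever',.15)]:
        for o in manip.outline_of(n,l)[:2]:
            ys,xs=np.nonzero(o['pixels']); 
            r=cv2.minAreaRect(np.array([at(s,p,z)[:2]*1000 for p in np.c_[xs,ys]],np.float32)) if len(xs)>5 else None
            print(l,round(o['p'],2),np.round(o['location']),len(xs),at(s,o['location'],z)[:2],None if r is None else np.round(np.array([*r[0],*r[1],r[2]])))
print(manip.read_state())
E
```

```text
pics
top cam [ 0.302 -0.005  1.635] 486.516872449043
press 0.65 [324. 215.] 4522 [ 0.512 -0.015] [529. -76. 227. 517.  24.]
panel 0.78 [426. 232.] 1070 [ 0.463 -0.354] [ 469. -344.   61.  201.   82.]
offcut 0.62 [312. 228.] 174 [0.466 0.023] [471.  18.  70.  29.  20.]
tray 0.71 [206. 222.] 1941 [0.48  0.382] [471. 377. 149. 151.  17.]
short_panel 0.9 [308. 152.] 638 [0.729 0.044] [728.  52. 137.  58.  83.]
bottle 0.63 [234. 169.] 330 [0.65  0.284] [651. 294.  79.  53.  46.]
bottle 0.34 [314. 227.] 206 [0.465 0.015] [465.  18.  69.  31.  20.]
jar 0.74 [470. 227.] 497 [ 0.479 -0.491] [ 479. -493.   70.   92.    8.]
jar 0.49 [308. 152.] 644 [0.72  0.043] [719.  50. 136.  57.  84.]
reel 0.91 [454. 189.] 408 [ 0.606 -0.45 ] [ 605. -434.   68.   80.   32.]
pot 0.61 [161. 217.] 292 [0.491 0.527] [495. 517.  54.  68.   1.]
lever 0.61 [387. 175.] 434 [ 0.624 -0.209] [ 609. -183.   39.  187.   15.]
side cam [ 0.199 -0.928  1.099] 384.28272920836196
press 0.85 [318. 225.] 3317 [ 0.533 -0.   ] [543.   9. 304. 341.  13.]
panel 0.61 [335. 308.] 1218 [ 0.452 -0.355] [ 465. -354.   68.  205.   81.]

[... 583 characters left out ...]
44 [360. 225.] 245 [ 0.669 -0.076] [662. -67.  47. 160.  35.]
pot 0.71 [271. 145.] 198 [0.498 0.531] [495. 513. 127.  60.  75.]
lever 0.81 [362. 225.] 253 [ 0.622 -0.175] [ 610. -163.   44.  141.   34.]
lever 0.46 [323. 162.] 346 [0.624 0.184] [621. 205. 205.  48.  70.]
{'time': 1.1, 'joint_pos': array([ 1.158,  0.291, -0.153,  1.127,  0.   ,  1.431]), 'qvel': array([-0.   ,  0.002,  0.003,  0.001, -0.001, -0.002]), 'effort': array([  0.   , -53.703,  33.165,   0.002,  -0.   ,  -0.   ]), 'position': array([0.142, 0.505, 0.231]), 'tcp_rot': array([-1.571, -0.   , -0.274]), 'wrist_force': array([ 0.105, -0.476,  0.155]), 'ft_torque': array([0.046, 0.006, 0.028]), 'opening': 0.9980123266410795}
```

```bash
python3 - <<'E'
import cv2
a=cv2.imread('pics/top0.png')[120:300,140:500];cv2.imwrite('pics/top0c.png',cv2.resize(a,(800,400),interpolation=cv2.INTER_CUBIC))
a=cv2.imread('pics/side0.png')[120:370,220:500];cv2.imwrite('pics/side0c.png',cv2.resize(a,(672,600),interpolation=cv2.INTER_CUBIC))
E
```

```text
(no output)
```

View pics/top0c.png

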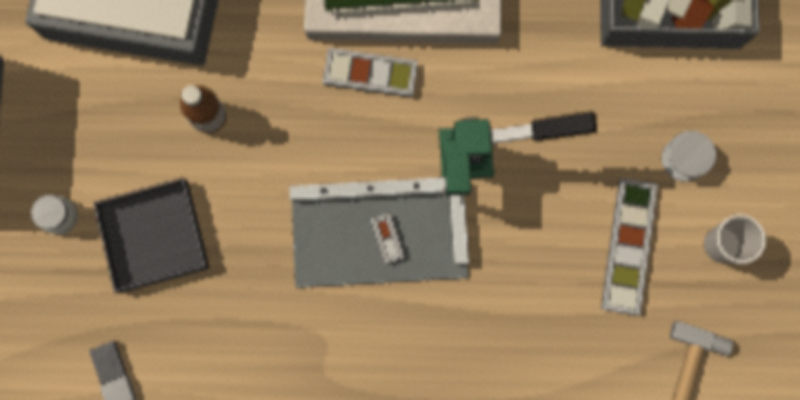

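View pics/side0c.png

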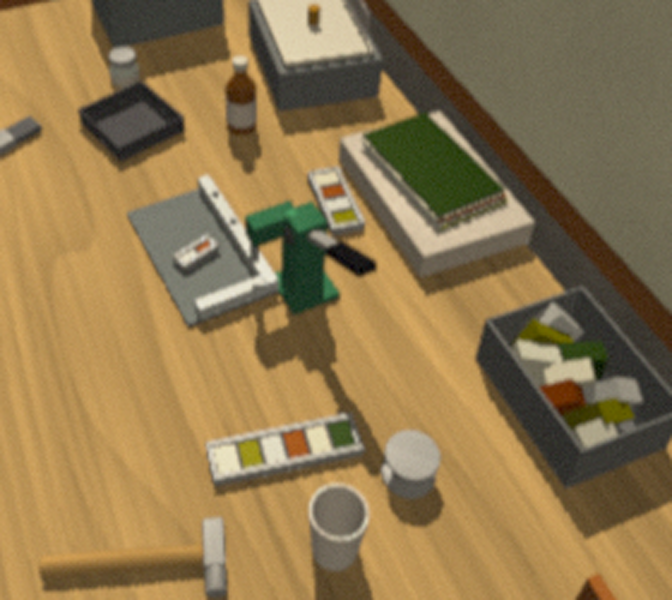

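```bash
cat > fit.py <<'E'
from h import *
from scipy.optimize import minimize
def box(x0,x1,y0,y1,z0,z1): return np.array([[x,y,z] for x in(x0,x1) for y in(y0,y1) for z in(z0,z1)])/1000
def tf(P,q):
    c,s=np.cos(q[2]),np.sin(q[2]); return P@np.array([[c,s,0],[-s,c,0],[0,0,1]])+[q[0],q[1],0]
def render(s,boxes,q,K=8):
    m=np.zeros((400,640),np.uint8)
    for b in boxes:
        h=cv2.convexHull(proj(s,tf(b,q)).astype(np.float32))
        cv2.fillConvexPoly(m,np.round((h)*256).astype(np.int32),255,cv2.LINE_AA,8)
    return m/255.
def fit(views,boxes,q0,ign=None):
    # views: list of (s,mask,valid)
    f=lambda q:sum((np.abs(render(s,boxes,q)-m)*v).sum() for s,m,v in views)
    best=None
    r=minimize(f,q0,method='Nelder-Mead',options=dict(initial_simplex=np.array([q0,np.add(q0,[.015,0,0]),np.add(q0,[0,.015,0]),np.add(q0,[0,0,.08])]),xatol=1e-5,fatol=.01,maxiter=400))
    return r.x,r.fun
PRESS=[box(-130,20,-20,240,0,8),box(0,20,-20,240,0,32),box(-110,0,-20,0,0,32)]
E
python3 - <<'E'
from fit import *
np.set_printoptions(precision=4,suppress=True)
V=[];vis=[]
P={}
for n in ['top','side']:
    s=snap(n); hsv=cv2.cvtColor(s['image'],cv2.COLOR_BGR2HSV); im=s['image'].astype(float)
    low=(hsv[...,1]<70).astype(float)
    ob=manip.outline_of(n,'offcut')[0]['pixels']; low[cv2.dilate(ob.astype(np.uint8),np.ones((5,5)))>0]=1
    green=((hsv[...,0]>50)&(hsv[...,0]<90)&(hsv[...,1]>80)).astype(np.uint8)
    q=[.53,-.07,.06]
    reg=cv2.dilate((render(s,PRESS,q)>0).astype(np.uint8),np.ones((17,17)))
    v=reg*(1-cv2.dilate(green,np.ones((5,5))))
    V.append((s,low,v)); P[n]=s
    for l,bx,q0 in [('panel',[box(-100,100,-28,28,0,18)],[.469,-.344,-.14]),('offcut',[box(-35,35,-15,15,8,24)],[.47,.018,.35]),('tray',[box(-70,70,-70,70,0,35)],[.475,.38,.28])]:
        o=manip.outline_of(n,l)[0]['pixels'].astype(float)
        vis.append((l,s,o,bx,q0))
for vv in (V,V[:1],V[1:]): print('press',fit(vv,PRESS,[.53,-.07,.06]))
for l in ['panel','offcut','tray']:
    w=[(s,o,np.ones_like(o)) for a,s,o,b,q in vis if a==l]; b,q=[(b,q) for a,s,o,b,q in vis if a==l][0]
    print(l,fit(w,b,q),fit(w[:1],b,q)[0],fit(w[1:],b,q)[0])
q=fit(V,PRESS,[.53,-.07,.06])[0]
for (s,m,v) in V:
    e=s['image'].copy(); r=render(s,PRESS,q)
    for b in PRESS: cv2.polylines(e,[np.round(cv2.convexHull(proj(s,tf(b,q)).astype(np.float32))).astype(int)],1,(0,0,255),1)
    vis_=e[150:290,250:410]; cv2.imwrite('pics/f%d.png'%len(V),0*e) if 0 else None
    P.setdefault('o',[]).append(cv2.resize(vis_,(400,350),interpolation=cv2.INTER_NEAREST))
cv2.imwrite('pics/fit.png',np.hstack(P['o']))
E
```

```text
Traceback (most recent call last):
IndexError: list index out of range
```

```bash
cat > press.py <<'E'
from fit import *
np.set_printoptions(precision=4,suppress=True)
V=[];vis=[];P=[]
for n in ['top','side']:
    s=snap(n); hsv=cv2.cvtColor(s['image'],cv2.COLOR_BGR2HSV)
    low=(hsv[...,1]<70).astype(float)
    green=((hsv[...,0]>50)&(hsv[...,0]<90)&(hsv[...,1]>80)).astype(np.uint8)
    q=[.53,-.07,.06]
    reg=cv2.dilate((render(s,PRESS,q)>0).astype(np.uint8),np.ones((17,17)))
    V.append((s,low,reg*(1-cv2.dilate(green,np.ones((5,5))))))
    for l,bx,q0 in [('panel',[box(-100,100,-28,28,0,18)],[.469,-.344,-.14]),('offcut',[box(-35,35,-15,15,8,24)],[.47,.018,.35]),('tray',[box(-70,70,-70,70,0,35)],[.475,.38,.28])]:
        for o in manip.outline_of(n,l)[:1]:
            vis.append((l,s,o['pixels'].astype(float),bx,q0)); print(n,l,o['p'])
for vv in (V,V[:1],V[1:]): print('press',fit(vv,PRESS,[.53,-.07,.06]))
for l in ['panel','offcut','tray']:
    w=[(s,o,np.ones_like(o)) for a,s,o,b,q in vis if a==l]; b,q=[(b,q) for a,s,o,b,q in vis if a==l][0]
    print(l,fit(w,b,q),[fit([x],b,q)[0] for x in w])
q=fit(V,PRESS,[.53,-.07,.06])[0]
for (s,m,v) in V:
    e=s['image'].copy()
    for b in PRESS: cv2.polylines(e,[np.round(cv2.convexHull(proj(s,tf(b,q)).astype(np.float32))).astype(int)],1,(0,0,255),1)
    P.append(cv2.resize(e[150:290,250:410],(400,350),interpolation=cv2.INTER_NEAREST))
cv2.imwrite('pics/fit.png',np.hstack(P))
E
python3 press.py
```

```text
top panel 0.73
top offcut 0.54
top tray 0.64
side panel 0.61
side offcut 0.54
side tray 0.72
press (array([ 0.5449, -0.0748,  0.0786]), np.float64(346.6784313725491))
press (array([ 0.5438, -0.0754,  0.075 ]), np.float64(158.38823529411766))
press (array([ 0.5461, -0.0717,  0.0811]), np.float64(177.81176470588235))
panel (array([ 0.4675, -0.3484, -0.148 ]), np.float64(289.90980392156865)) [array([ 0.4693, -0.3464, -0.1531]), array([ 0.4663, -0.3494, -0.1527])]
offcut (array([0.4722, 0.0173, 0.3774]), np.float64(109.58823529411765)) [array([0.4721, 0.0193, 0.3147]), array([0.4724, 0.0152, 0.5308])]
tray (array([0.4673, 0.371 , 0.2853]), np.float64(232.53725490196078)) [array([0.4684, 0.3716, 0.2953]), array([0.466 , 0.3689, 0.258 ])]
```

View pics/fit.png

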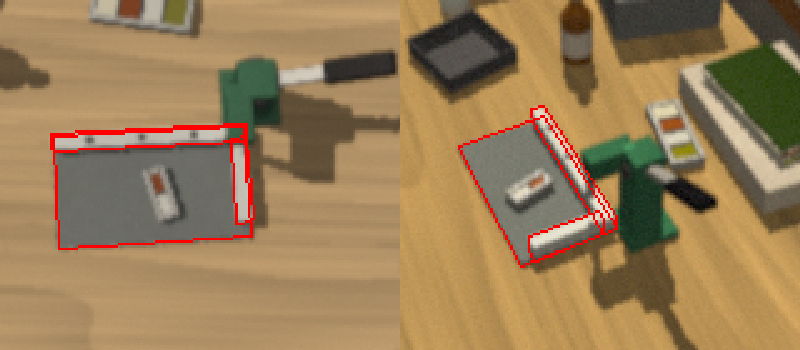

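```bash
python3 -m inch '{"hand":[60,60,60,60,60,60,60,60,60,60],"linear":[[33,-48,-5],[33,-48,-5],[33,-48,-5],[33,-48,-5],[33,-49,-5],[33,-49,-5],[33,-49,-10],[33,-49,-10],[33,-49,-20],[33,-50,-20]],"rotation":[[0,0,3.5],[0,0,3.5],[0,0,3.5],[0,0,3.5],[0,0,3.5],[0,0,3.5],[0,0,3.5],[0,0,3.5],[0,0,3.5],[0,0,3.2]]}' 40
python3 -m inch '{"hand":[60,60],"linear":[[0,0,0],[0,0,0]],"rotation":[[0,0,0],[0,0,0]]}'
```

```text
time: 2.75
position: [0.4194, 0.096, 0.1571]
tcp_rot: [-1.571, -0.002, 0.334]
wrist_force: [1.6, 0.7, 0.3]
opening: 0.705
time: 2.95
position: [0.4182, 0.097, 0.1568]
tcp_rot: [-1.57, 0.001, 0.329]
wrist_force: [0.7, 0.6, -0.1]
opening: 0.701
```

```bash
python3 -m inch '{"hand":[60,60,60,60,60],"linear":[[27,-39,-20],[27,-40,-30],[0,0,-40],[0,0,-10],[0,0,0]],"rotation":[[0,0,0],[0,0,0],[0,0,0],[0,0,0],[0,0,0]]}'
python3 - <<'E'
from h import *
a=snap('top')['image'][190:260,270:360];b=snap('side')['image'][180:270,250:365]
cv2.imwrite('pics/g1.png',np.hstack([cv2.resize(a,(450,350),interpolation=2),cv2.resize(b,(447,350),interpolation=2)])[:,:800])
print(manip.read_state()['position'])
E
```

```text
time: 3.45
position: [0.4662, 0.0262, 0.0607]
tcp_rot: [-1.569, 0.003, 0.333]
wrist_force: [-0.2, 1.0, 0.2]
opening: 0.7
[0.46827033 0.02603643 0.06268188]
```

View pics/g1.png

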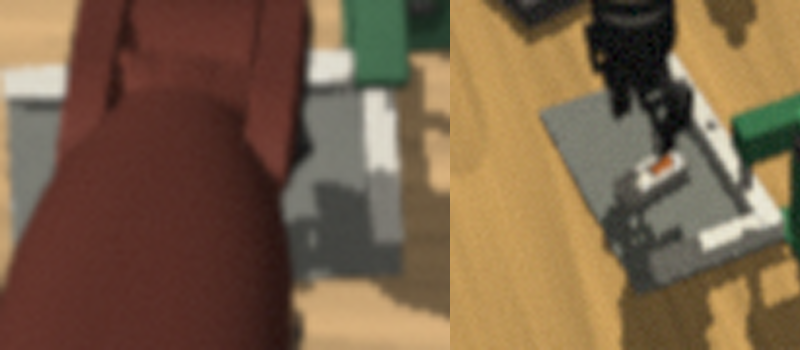

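```bash
python3 -m inch '{"hand":[60,60,60,20,20,20,20],"linear":[[4,-8,-20],[0,0,-20],[0,0,-11],[0,0,0],[0,0,0],[0,0,0],[0,0,0]],"rotation":[[0,0,0],[0,0,0],[0,0,0],[0,0,0],[0,0,0],[0,0,0],[0,0,0]]}' 40
python3 -m inch '{"hand":[20,20,20,20],"linear":[[0,0,0],[0,0,15],[0,0,30],[0,0,0]],"rotation":[[0,0,0],[0,0,0],[0,0,0],[0,0,0]]}'
```

```text
time: 4.25
position: [0.4728, 0.0171, 0.0116]
tcp_rot: [-1.571, -0.001, 0.332]
wrist_force: [-2.6, 1.9, 7.6]
opening: 0.336
time: 4.65
position: [0.4747, 0.0167, 0.0589]
tcp_rot: [-1.573, -0.005, 0.332]
wrist_force: [-0.4, -0.4, -0.8]
opening: 0.34
```

```bash
python3 -m inch '{"hand":[20,20,20,20,20,20,20,20,20,20],"linear":[[0,10,20],[-1,36,10],[-1,43,0],[-1,43,0],[-1,43,0],[-1,43,0],[-1,43,0],[-1,43,0],[-1,40,0],[0,10,0]],"rotation":[[0,0,0],[0,0,0],[0,0,0],[0,0,0],[0,0,0],[0,0,0],[0,0,0],[0,0,0],[0,0,0],[0,0,0]]}'
```

```text
time: 5.65
position: [0.4638, 0.3748, 0.0855]
tcp_rot: [-1.57, -0.002, 0.335]
wrist_force: [-0.7, 0.1, -1.2]
opening: 0.337
```

```bash
python3 -m inch '{"hand":[20,20,20,20,50,50,50,50,50,50],"linear":[[3,-3,-30],[0,0,-30],[0,0,-14],[0,0,0],[0,0,0],[0,0,0],[0,0,0],[0,0,30],[0,0,40],[0,0,40]],"rotation":[[0,0,0],[0,0,0],[0,0,0],[0,0,0],[0,0,0],[0,0,0],[0,0,0],[0,0,0],[0,0,0],[0,0,0]]}'
```

```text
time: 6.65
position: [0.467, 0.3677, 0.1232]
tcp_rot: [-1.571, -0.0, 0.332]
wrist_force: [1.0, 0.8, 1.1]
opening: 0.585
```

```bash
python3 -m inch '{"hand":[50,80,80,80,80,80,80,80,80,80],"linear":[[-12,-45,20],[-12,-45,20],[-12,-45,0],[-12,-45,0],[-12,-45,0],[-12,-45,0],[-12,-45,0],[-12,-45,0],[-12,-45,0],[-12,-45,0]],"rotation":[[0,0,0],[0,0,-3],[0,0,-3],[0,0,-3],[0,0,-3],[0,0,-3],[0,0,-3],[0,0,-3],[0,0,-3],[0,0,-3.6]]}'
python3 -m inch '{"hand":[80,80,80,80,80,80],"linear":[[10,-45,0],[20,-45,0],[25,-45,0],[25,-45,-10],[25,-45,-20],[16,-40,-20]],"rotation":[[0,0,0],[0,0,0],[0,0,0],[0,0,0],[0,0,0],[0,0,0]]}'
python3 - <<'E'
from fit import *
for n,l,b,q in [('top','offcut',box(-35,35,-15,15,4,20),[.467,.37,.33]),('side','offcut',box(-35,35,-15,15,4,20),[.467,.37,.33]),('top','panel',box(-100,100,-28,28,0,18),[.468,-.348,-.15]),('side','panel',box(-100,100,-28,28,0,18),[.468,-.348,-.15])]:
    s=snap(n)
    for o in manip.outline_of(n,l)[:2]: print(n,l,o['p'],o['location'],at(s,o['location'],.02),fit([(s,o['pixels'].astype(float),1)],[b],q))
print(manip.read_state()['position'],manip.read_state()['tcp_rot'])
E
```

```text
time: 7.65
position: [0.347, -0.0826, 0.1618]
tcp_rot: [-1.571, -0.002, -0.152]
wrist_force: [0.9, 0.2, 0.8]
opening: 0.94
time: 8.25
position: [0.4659, -0.3409, 0.1138]
tcp_rot: [-1.572, -0.003, -0.15]
wrist_force: [0.9, 0.1, 0.2]
opening: 0.938
top offcut 0.49 [209.2, 229.3] [0.45493122 0.36614503 0.02      ] (array([0.46507298, 0.36837427, 0.38415418]), np.float64(52.23137254901961))
side offcut 0.55 [274.7, 174.6] [0.4578441  0.33318017 0.02      ] (array([0.46972807, 0.36516093, 0.70119047]), np.float64(51.12156862745098))
top panel 0.54 [208.6, 227.5] [0.46088545 0.36850754 0.02      ] (array([ 1.66149794, -0.70339264, -0.43065189]), np.float64(198.0))
top panel 0.49 [427.3, 210.2] [ 0.53471613 -0.36036998  0.02      ] (array([ 0.53434237, -0.32860894, -0.87516749]), np.float64(857.6078431372548))
side panel 0.79 [335.7, 307.3] [ 0.45622944 -0.35412041  0.02      ] (array([ 0.46597982, -0.34914919, -0.1599042 ]), np.float64(143.7450980392157))
[ 0.4643498  -0.33761638  0.11440412] [-1.57149100e+00 -1.12597622e-03 -1.49061119e-01]
```

```bash
python3 -m inch '{"hand":[80,80,80,80,45,45,45,45,45],"linear":[[2,-8,-30],[0,0,-40],[0,0,-25],[0,0,-14],[0,0,0],[0,0,0],[0,0,0],[0,0,0],[0,0,0]],"rotation":[[0,0,0],[0,0,0],[0,0,0],[0,0,0],[0,0,0],[0,0,0],[0,0,0],[0,0,0],[0,0,0]]}' 60
python3 -m inch '{"hand":[45,45,45,45],"linear":[[0,0,0],[0,0,15],[0,0,30],[0,0,0]],"rotation":[[0,0,0],[0,0,0],[0,0,0],[0,0,0]]}'
```

```text
time: 9.55
position: [0.4671, -0.347, 0.006]
tcp_rot: [-1.572, -0.002, -0.15]
wrist_force: [-1.8, 1.6, 7.5]
opening: 0.632
time: 9.95
position: [0.4683, -0.3481, 0.053]
tcp_rot: [-1.574, -0.005, -0.15]
wrist_force: [0.3, -1.0, -3.5]
opening: 0.635
```

```bash
python3 -m inch '{"hand":[45,45,45,45,45,45,45,45,45,45],"linear":[[-26,40,12],[-26,40,12],[-26,40,12],[-26,40,12],[-26,40,12],[0,36,0],[0,36,0],[0,36,0],[0,36,0],[0,36,0]],"rotation":[[0,0,0],[0,0,0],[0,0,-8],[0,0,-8],[0,0,-8],[0,0,-8],[0,0,-8],[0,0,-8],[0,0,-8],[0,0,-8]]}'
python3 -m inch '{"hand":[45,45,45,45],"linear":[[0,2,0],[0,0,0],[0,0,0],[0,0,0]],"rotation":[[0,0,-6.5],[0,0,-6.4],[0,0,0],[0,0,0]]}'
```

```text
time: 10.95
position: [0.3366, 0.0218, 0.1091]
tcp_rot: [-1.57, -0.0, -1.22]
wrist_force: [1.1, 0.3, -4.0]
opening: 0.631
time: 11.35
position: [0.3368, 0.0224, 0.1091]
tcp_rot: [-1.571, 0.0, -1.437]
wrist_force: [0.3, 0.3, -2.8]
opening: 0.628
```

```bash
python3 -m inch '{"hand":[45,45,45,45,45,45],"linear":[[36,3,-10],[36,3,-15],[36,3,-15],[36,4,-15],[0,0,0],[0,0,0]],"rotation":[[0,0,-3.2],[0,0,0],[0,0,0],[0,0,0],[0,0,0],[0,0,0]]}'
python3 - <<'E'
from fit import *
V=[];P=[]
for n in ['top','side']:
    s=snap(n)
    for o in manip.outline_of(n,'panel')[:1]: print(n,o['p'],o['pixels'].sum(),o['location'])
    e=s['image']; q=[.545,-.075,.078]
    for b in PRESS: cv2.polylines(e,[np.round(cv2.convexHull(proj(s,tf(b,q)).astype(np.float32))).astype(int)],1,(0,0,255),1)
    P.append(cv2.resize(e[150:290,250:410],(400,350),interpolation=2))
cv2.imwrite('pics/p2.png',np.hstack(P))
st=manip.read_state();print(st['position'],st['tcp_rot'])
E
```

```text
time: 11.95
position: [0.4805, 0.0352, 0.0532]
tcp_rot: [-1.573, 0.0, -1.494]
wrist_force: [-0.9, -0.5, -2.7]
opening: 0.635
top 0.62 263 [335.4, 222.3]
side 0.87 504 [303.0, 219.0]
[0.48017338 0.03524146 0.05462507] [-1.57074814e+00  2.16362994e-05 -1.49565404e+00]
```

View pics/p2.png

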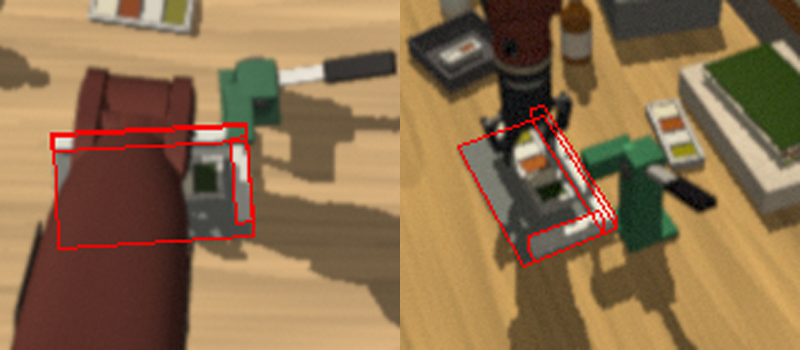

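```bash
python3 -m inch '{"hand":[45,45,45,45],"linear":[[0,0,-20],[0,0,-15],[0,0,-4],[0,0,0]],"rotation":[[0,0,0],[0,0,0],[0,0,0],[0,0,0]]}'
python3 -m inch '{"hand":[45,45,45],"linear":[[0,-5,0],[0,0,0],[0,0,0]],"rotation":[[0,0,0],[0,0,0],[0,0,0]]}'
```

```text
time: 12.55
position: [0.4802, 0.0354, 0.0153]
tcp_rot: [-1.571, 0.0, -1.496]
wrist_force: [0.9, 1.1, -3.8]
opening: 0.635
time: 12.85
position: [0.4814, 0.0302, 0.0158]
tcp_rot: [-1.57, -0.0, -1.496]
wrist_force: [-0.2, -0.4, -3.7]
opening: 0.636
```

```bash
python3 -m inch '{"hand":[45,45,45,45],"linear":[[0,0,-1.5],[0.4,-5,0],[0,0,0],[0,0,0]],"rotation":[[0,0,0],[0,0,0],[0,0,0],[0,0,0]]}'
python3 -m inch '{"hand":[45,45,45,45],"linear":[[0.2,-2.5,0],[0,0,0],[0,0,0],[0,0,0]],"rotation":[[0,0,0],[0,0,0],[0,0,0],[0,0,0]]}'
```

```text
time: 13.25
position: [0.4817, 0.0255, 0.014]
tcp_rot: [-1.57, 0.0, -1.496]
wrist_force: [0.1, 1.3, 5.1]
opening: 0.632
time: 13.65
position: [0.4818, 0.0234, 0.014]
tcp_rot: [-1.57, 0.001, -1.496]
wrist_force: [-0.2, 5.2, 5.9]
opening: 0.634
```

```bash
python3 -m inch '{"hand":[45,45,45],"linear":[[0.2,-2,0],[0,0,0],[0,0,0]],"rotation":[[0,0,0],[0,0,0],[0,0,0]]}'
python3 -m inch '{"hand":[45,45,45],"linear":[[0.2,-2,0],[0,0,0],[0,0,0]],"rotation":[[0,0,0],[0,0,0],[0,0,0]]}'
```

```text
time: 13.95
position: [0.4819, 0.0216, 0.014]
tcp_rot: [-1.57, 0.001, -1.496]
wrist_force: [-0.6, 6.3, 6.2]
opening: 0.63
time: 14.25
position: [0.482, 0.02, 0.014]
tcp_rot: [-1.57, 0.002, -1.495]
wrist_force: [-0.3, 6.5, 7.9]
opening: 0.632
```

```bash
python3 -m inch '{"hand":[45,45,45],"linear":[[0.1,-1,0],[0,0,0],[0,0,0]],"rotation":[[0,0,0],[0,0,0],[0,0,0]]}'
```

```text
time: 14.55
position: [0.482, 0.0199, 0.014]
tcp_rot: [-1.57, 0.004, -1.495]
wrist_force: [-0.2, 12.4, 6.4]
opening: 0.636
```

```bash
python3 -m inch '{"hand":[45,45,45],"linear":[[0.1,-1,0],[0,0,0],[0,0,0]],"rotation":[[0,0,0],[0,0,0],[0,0,0]]}'
```

```text
time: 14.85
position: [0.482, 0.0199, 0.014]
tcp_rot: [-1.57, 0.006, -1.494]
wrist_force: [0.3, 17.7, 8.1]
opening: 0.633
```

```bash
python3 -m inch '{"hand":[68,68,68,68,0,0,0,0,0,0],"linear":[[0,0,0],[0,0,0],[0,0,0],[0,0,30],[-30,-2,30],[-30,-3,0],[0,0,0],[0,0,0],[0,0,0],[0,0,0]],"rotation":[[0,0,0],[0,0,0],[0,0,0],[0,0,0],[0,0,0],[0,0,0],[0,0,0],[0,0,0],[0,0,0],[0,0,0]]}'
python3 -m inch '{"hand":[0,0,0,0],"linear":[[-2,0,-30],[0,0,-25],[0,0,-2],[0,0,0]],"rotation":[[0,0,0],[0,0,0],[0,0,0],[0,0,0]]}'
```

```text
time: 15.85
position: [0.4228, 0.0118, 0.0735]
tcp_rot: [-1.571, -0.0, -1.496]
wrist_force: [0.6, 0.3, -0.0]
opening: -0.001
time: 16.25
position: [0.4198, 0.012, 0.0164]
tcp_rot: [-1.572, 0.0, -1.496]
wrist_force: [0.9, -0.5, 0.4]
opening: 0.002
```

```bash
python3 -m inch '{"hand":[0,0,0,0,0,0,0],"linear":[[5,0.4,0],[5,0.4,0],[5,0.4,0],[5,0.4,0],[5,0.4,0],[0,0,0],[0,0,0]],"rotation":[[0,0,0],[0,0,0],[0,0,0],[0,0,0],[0,0,0],[0,0,0],[0,0,0]]}'
python3 -m inch '{"hand":[0,0,0,0,0],"linear":[[4,0.3,0],[4,0.3,0],[4,0.3,0],[0,0,0],[0,0,0]],"rotation":[[0,0,0],[0,0,0],[0,0,0],[0,0,0],[0,0,0]]}'
```

```text
time: 16.95
position: [0.4445, 0.0139, 0.0169]
tcp_rot: [-1.572, -0.0, -1.496]
wrist_force: [-3.8, -1.2, 6.6]
opening: 0.002
time: 17.45
position: [0.4511, 0.0148, 0.0165]
tcp_rot: [-1.581, -0.0, -1.496]
wrist_force: [-23.0, -3.1, 28.7]
opening: -0.0
```

```bash
python3 -m inch '{"hand":[0,0],"linear":[[-10,-0.8,0],[-10,-0.8,0]],"rotation":[[0,0,0],[0,0,0]]}'; python3 - <<'E'
from fit import *
P=[]
for n in ['top','side']:
    s=snap(n)
    for o in manip.outline_of(n,'panel')[:1]: print(n,o['p'],fit([(s,o['pixels'].astype(float),1)],[box(-100,100,-28,28,8,26)],[.482,.02,1.649]))
    e=s['image']
    P.append(cv2.resize(e[175:265,270:373],(400,350),interpolation=2))
cv2.imwrite('pics/p3.png',np.hstack(P))
E
```

```text
time: 17.65
position: [0.4372, 0.0132, 0.0168]
tcp_rot: [-1.57, -0.0, -1.496]
wrist_force: [1.6, -0.8, 0.9]
opening: 0.002
side 0.7 (array([0.49011504, 0.03512016, 1.60959608]), np.float64(325.95294117647063))
```

View pics/p3.png

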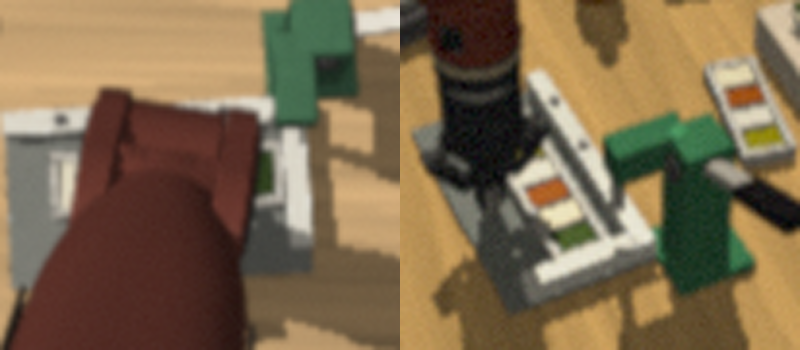

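```bash
python3 -m inch '{"hand":[0,0,0,0,0,0,60,60,60,60],"linear":[[-15,-1,20],[0,0,20],[0,0,0],[0,0,0],[0,0,0],[0,0,0],[0,0,0],[0,0,0],[0,0,0],[0,0,0]],"rotation":[[0,0,8.5],[0,0,8.5],[0,0,8.5],[0,0,8.5],[0,0,8.5],[0,0,8.5],[0,0,8.5],[0,0,8.5],[0,0,8.5],[0,0,8.5]]}'
python3 -m inch '{"hand":[60,60,60,60,60],"linear":[[0,0,0],[0,0,0],[0,0,-20],[0,0,-22],[0,0,0]],"rotation":[[0,0,5.2],[0,0,0],[0,0,0],[0,0,0],[0,0,0]]}'
```

```text
time: 18.85
position: [0.423, 0.0122, 0.0568]
tcp_rot: [-1.571, -0.001, -0.006]
wrist_force: [-0.2, -0.1, 0.7]
opening: 0.679
time: 19.35
position: [0.4208, 0.0124, 0.0131]
tcp_rot: [-1.57, 0.003, 0.076]
wrist_force: [-0.0, -0.5, 0.0]
opening: 0.701
```

```bash
python3 -m inch '{"hand":[40,40,40,40,40,40,40,40,40,40],"linear":[[0,0,0],[0,0,-2],[5,0.4,0],[5,0.4,0],[5,0.4,0],[5,0.4,0],[5,0.4,0],[3,0.2,0],[0,0,0],[0,0,0]],"rotation":[[0,0,0],[0,0,0],[0,0,0],[0,0,0],[0,0,0],[0,0,0],[0,0,0],[0,0,0],[0,0,0],[0,0,0]]}'
python3 -m inch '{"hand":[40,40,40,40],"linear":[[4,0.3,0],[4,0.3,0],[0,0,0],[0,0,0]],"rotation":[[0,0,0],[0,0,0],[0,0,0],[0,0,0]]}'
```

```text
time: 20.35
position: [0.4498, 0.0145, 0.0126]
tcp_rot: [-1.571, 0.0, 0.078]
wrist_force: [0.6, -0.3, -0.7]
opening: 0.47
time: 20.75
position: [0.4582, 0.0151, 0.0126]
tcp_rot: [-1.571, -0.0, 0.078]
wrist_force: [0.5, -0.4, -0.4]
opening: 0.468
```

```bash
python3 -m inch '{"hand":[40,40,40],"linear":[[4,0.3,0],[0,0,0],[0,0,0]],"rotation":[[0,0,0],[0,0,0],[0,0,0]]}'
python3 -m inch '{"hand":[40,40,40],"linear":[[4,0.3,0],[0,0,0],[0,0,0]],"rotation":[[0,0,0],[0,0,0],[0,0,0]]}'
python3 -m inch '{"hand":[40,40,40],"linear":[[3,0.2,0],[0,0,0],[0,0,0]],"rotation":[[0,0,0],[0,0,0],[0,0,0]]}'
```

```text
time: 21.05
position: [0.4622, 0.0153, 0.0127]
tcp_rot: [-1.571, -0.0, 0.078]
wrist_force: [-1.2, -0.3, 0.2]
opening: 0.47
time: 21.35
position: [0.4663, 0.0156, 0.0127]
tcp_rot: [-1.571, -0.0, 0.078]
wrist_force: [-1.3, -0.3, -1.8]
opening: 0.469
time: 21.65
position: [0.4682, 0.0158, 0.0126]
tcp_rot: [-1.571, 0.002, 0.078]
wrist_force: [-5.4, -0.3, 3.7]
opening: 0.464
```

```bash
python3 -m inch '{"hand":[40,40,40],"linear":[[1.5,0.1,0],[0,0,0],[0,0,0]],"rotation":[[0,0,0],[0,0,0],[0,0,0]]}'
python3 -m inch '{"hand":[40,40,40],"linear":[[1.5,0.1,0],[0,0,0],[0,0,0]],"rotation":[[0,0,0],[0,0,0],[0,0,0]]}'
python3 - <<'E'
from fit import *
s=snap('side')
for n in ['side','top']:
    s=snap(n); print(n,[(o['p'],fit([(s,o['pixels'].astype(float),1)],[box(-100,100,-28,28,8,26)],[.51,.02,1.649])) for o in manip.outline_of(n,'panel')[:1]])
    if n=='side': cv2.imwrite('pics/p4.png',cv2.resize(s['image'][180:270,260:375],(690,540),interpolation=2))
E
```

```text
time: 21.95
position: [0.4681, 0.0159, 0.0124]
tcp_rot: [-1.571, 0.004, 0.078]
wrist_force: [-10.0, -1.7, 7.7]
opening: 0.467
time: 22.25
position: [0.4681, 0.016, 0.0122]
tcp_rot: [-1.571, 0.007, 0.078]
wrist_force: [-14.9, -2.8, 10.9]
opening: 0.467
side [(0.88, (array([0.53115894, 0.03860198, 1.28689131]), np.float64(362.52941176470586)))]
top [(0.69, (array([0.51076422, 0.02221999, 1.613387  ]), np.float64(954.7843137254902)))]
```

View pics/p4.png

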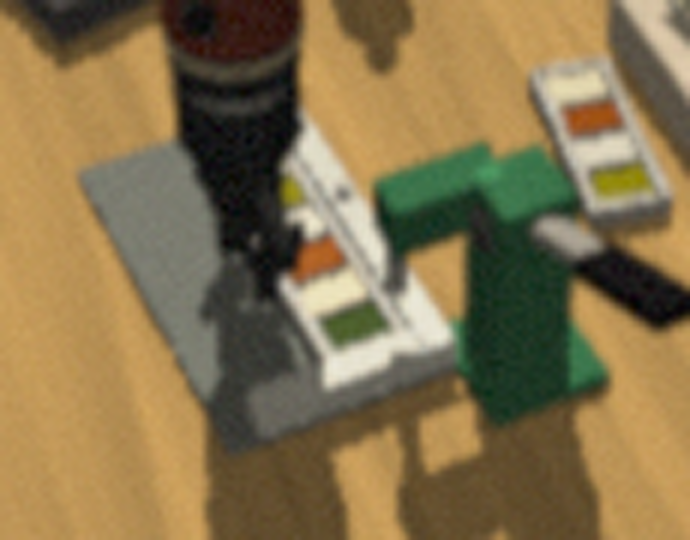

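```bash
python3 -m inch '{"hand":[40,40,10,10,10,10,10,10,10,10],"linear":[[-8,-0.6,0],[-2,0,30],[3,30,30],[3,30,0],[3,30,0],[4,30,0],[4,16,0],[4,0,0],[0,0,0],[0,0,0]],"rotation":[[0,0,0],[0,0,0],[0,0,-8.5],[0,0,-8.5],[0,0,-8.5],[0,0,-8.5],[0,0,-8.5],[0,0,-8.5],[0,0,-8.5],[0,0,-8.5]]}'
python3 -m inch '{"hand":[10,10,10,10],"linear":[[0,0,0],[0,0,0],[0,0,0],[0,0,0]],"rotation":[[0,0,-8.5],[0,0,-8.5],[0,0,-5],[0,0,0]]}'
```

```text
time: 23.5
position: [0.484, 0.1519, 0.0729]
tcp_rot: [-1.569, -0.0, -1.114]
wrist_force: [0.0, -0.2, 0.7]
opening: 0.113
time: 23.9
position: [0.4838, 0.1516, 0.073]
tcp_rot: [-1.569, 0.0, -1.494]
wrist_force: [0.4, -0.1, -0.4]
opening: 0.113
```

```bash
python3 -m inch '{"hand":[10,10,10,10,10],"linear":[[-4,0,-20],[0,0,-20],[0,0,-10],[0,0,-9],[0,0,0]],"rotation":[[0,0,0],[0,0,0],[0,0,0],[0,0,0],[0,0,0]]}'
python3 -m inch '{"hand":[10,10,10,10,10],"linear":[[0.4,-5,0],[0.4,-5,0],[0.3,-3,0],[0,0,0],[0,0,0]],"rotation":[[0,0,0],[0,0,0],[0,0,0],[0,0,0],[0,0,0]]}'
python3 -m inch '{"hand":[10,10,10],"linear":[[0.3,-3,0],[0,0,0],[0,0,0]],"rotation":[[0,0,0],[0,0,0],[0,0,0]]}'
```

```text
time: 24.4
position: [0.4787, 0.1513, 0.013]
tcp_rot: [-1.572, -0.0, -1.492]
wrist_force: [-0.2, -0.1, -0.3]
opening: 0.117
time: 24.9
position: [0.4804, 0.1383, 0.014]
tcp_rot: [-1.57, 0.0, -1.493]
wrist_force: [-0.1, -0.5, 0.5]
opening: 0.118
time: 25.2
position: [0.4805, 0.1354, 0.0137]
tcp_rot: [-1.571, 0.0, -1.493]
wrist_force: [-0.1, -0.1, -0.3]
opening: 0.117
```

```bash
python3 -m inch '{"hand":[10,10,10],"linear":[[0.2,-2,0],[0,0,0],[0,0,0]],"rotation":[[0,0,0],[0,0,0],[0,0,0]]}'
python3 -m inch '{"hand":[10,10,10],"linear":[[0.1,-1.5,0],[0,0,0],[0,0,0]],"rotation":[[0,0,0],[0,0,0],[0,0,0]]}'
python3 -m inch '{"hand":[10,10,10],"linear":[[0.1,-1.5,0],[0,0,0],[0,0,0]],"rotation":[[0,0,0],[0,0,0],[0,0,0]]}'
```

```text
time: 25.5
position: [0.4807, 0.1334, 0.0137]
tcp_rot: [-1.571, -0.0, -1.493]
wrist_force: [-0.4, -0.5, -0.2]
opening: 0.116
time: 25.8
position: [0.4808, 0.1319, 0.0137]
tcp_rot: [-1.571, 0.0, -1.493]
wrist_force: [0.9, 0.3, 1.7]
opening: 0.118
time: 26.1
position: [0.4809, 0.1304, 0.0137]
tcp_rot: [-1.571, 0.0, -1.492]
wrist_force: [-0.1, 0.8, 0.1]
opening: 0.117
```

```bash
python3 -m inch '{"hand":[10,10,10],"linear":[[0.1,-1.5,0],[0,0,0],[0,0,0]],"rotation":[[0,0,0],[0,0,0],[0,0,0]]}'
python3 -m inch '{"hand":[10,10,10],"linear":[[0.1,-1.5,0],[0,0,0],[0,0,0]],"rotation":[[0,0,0],[0,0,0],[0,0,0]]}'
python3 -m inch '{"hand":[10,10,10],"linear":[[0.1,-1.5,0],[0,0,0],[0,0,0]],"rotation":[[0,0,0],[0,0,0],[0,0,0]]}'
```

```text
time: 26.4
position: [0.4809, 0.1304, 0.0138]
tcp_rot: [-1.571, 0.003, -1.492]
wrist_force: [-1.5, 8.8, 0.6]
opening: 0.118
time: 26.7
position: [0.4808, 0.1303, 0.0138]
tcp_rot: [-1.571, 0.006, -1.491]
wrist_force: [-1.5, 14.4, 0.1]
opening: 0.12
time: 27.0
position: [0.4808, 0.1302, 0.0138]
tcp_rot: [-1.571, 0.009, -1.49]
wrist_force: [-1.8, 23.0, -0.6]
opening: 0.121
```

```bash
python3 -m inch '{"hand":[10,10,10,10,10,10,10],"linear":[[-1,12,0],[0,5,40],[-20,45,40],[-30,45,10],[-30,45,0],[-30,45,0],[0,0,0]],"rotation":[[0,0,0],[0,0,0],[0,0,0],[0,0,0],[0,0,0],[0,0,0],[0,0,0]]}'
python3 - <<'E'
from fit import *
from scipy.ndimage import zoom
P=[];q=[.545,-.075,.078]
for n in ['top','side']:
    s=snap(n)
    for o in manip.outline_of(n,'panel')[:1]: print(n,o['p'],fit([(s,o['pixels'].astype(float),1)],[box(-100,100,-28,28,8,26)],[.51,.02,1.649]))
    # rectify at z=.026 in press frame, 3 px/mm
    k=2.5; pts=np.array([[-110,-30],[30,-30],[30,230],[-110,230]],float)
    W=tf(np.c_[pts,np.full(4,29.)]/1000,q); dst=np.c_[(230-pts[:,1])*k,(30-pts[:,0])*k]
    H=cv2.getPerspectiveTransform(proj(s,W).astype(np.float32),dst.astype(np.float32))
    P.append(cv2.warpPerspective(s['image'],H,(650,350),flags=cv2.INTER_CUBIC)[:,:650])
cv2.imwrite('pics/rect.png',cv2.resize(np.vstack(P),(557,600)))
E
```

```text
time: 27.7
position: [0.3782, 0.3064, 0.0945]
tcp_rot: [-1.571, 0.001, -1.486]
wrist_force: [0.2, -0.1, 0.3]
opening: 0.119
top 0.97 (array([0.50926066, 0.02554993, 1.65948735]), np.float64(103.50980392156863))
side 0.83 (array([0.5062697 , 0.03640014, 1.63540447]), np.float64(106.47058823529412))
```

View pics/rect.png

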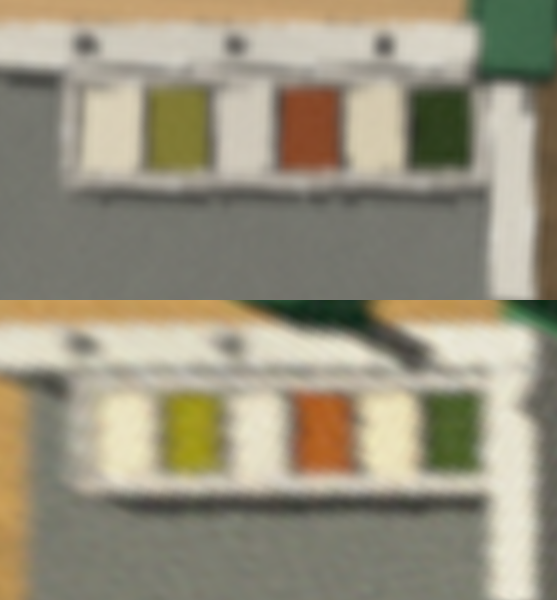

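```bash
python3 -m inch '{"hand":[10,10,10,40,40,40,40,40,40,40],"linear":[[0,-45,0],[0,-45,0],[0,-45,0],[0,-45,0],[0,-45,0],[16,-40,0],[25,-20,0],[25,-3,0],[0,0,-25],[0,0,-30]],"rotation":[[0,0,8.5],[0,0,8.5],[0,0,8.5],[0,0,8.5],[0,0,8.5],[0,0,8.5],[0,0,8.5],[0,0,8.5],[0,0,8.5],[0,0,8.5]]}'
python3 -m inch '{"hand":[40,40,40,40],"linear":[[0,0,-15],[0,0,-12],[0,0,0],[0,0,0]],"rotation":[[0,0,4.6],[0,0,0],[0,0,0],[0,0,0]]}'
```

```text
time: 28.9
position: [0.4495, 0.0427, 0.0395]
tcp_rot: [-1.571, -0.003, -0.11]
wrist_force: [0.3, 0.0, -0.8]
opening: 0.47
time: 29.3
position: [0.4474, 0.0438, 0.0126]
tcp_rot: [-1.571, 0.0, -0.034]
wrist_force: [-0.3, -0.4, -0.5]
opening: 0.468
```

```bash
python3 -m inch '{"hand":[40,40,40,40,40,40],"linear":[[0,-13,0],[0,-13,0],[8,0.6,0],[8,0.6,0],[0,0,0],[0,0,0]],"rotation":[[0,0,6.4],[0,0,0],[0,0,0],[0,0,0],[0,0,0],[0,0,0]]}'
python3 -m inch '{"hand":[40,40,40],"linear":[[4,0.3,0],[0,0,0],[0,0,0]],"rotation":[[0,0,0],[0,0,0],[0,0,0]]}'
python3 -m inch '{"hand":[40,40,40],"linear":[[3,0.2,0],[0,0,0],[0,0,0]],"rotation":[[0,0,0],[0,0,0],[0,0,0]]}'
```

```text
time: 29.9
position: [0.4635, 0.0204, 0.0125]
tcp_rot: [-1.571, -0.0, 0.079]
wrist_force: [-0.2, -0.2, -0.2]
opening: 0.469
time: 30.2
position: [0.4672, 0.0205, 0.0124]
tcp_rot: [-1.571, 0.0, 0.08]
wrist_force: [-0.0, -0.2, 0.9]
opening: 0.468
time: 30.5
position: [0.4678, 0.0206, 0.012]
tcp_rot: [-1.571, 0.004, 0.08]
wrist_force: [-7.1, -1.3, 5.9]
opening: 0.471
```

```bash
python3 -m inch '{"hand":[40,40,40],"linear":[[2,0.2,0],[0,0,0],[0,0,0]],"rotation":[[0,0,0],[0,0,0],[0,0,0]]}'
python3 -m inch '{"hand":[40,40,40],"linear":[[2,0.2,0],[0,0,0],[0,0,0]],"rotation":[[0,0,0],[0,0,0],[0,0,0]]}'
```

```text
time: 30.8
position: [0.4678, 0.0207, 0.0117]
tcp_rot: [-1.571, 0.008, 0.079]
wrist_force: [-12.5, -2.4, 9.8]
opening: 0.469
time: 31.1
position: [0.4678, 0.0208, 0.0115]
tcp_rot: [-1.571, 0.011, 0.079]
wrist_force: [-19.0, -3.7, 15.2]
opening: 0.472
```

```bash
python3 -m inch '{"hand":[40,40,0,0,0,0,0,0,0,0],"linear":[[-10,-0.8,0],[-5,0,45],[-10,-10,48],[-10,-30,48],[-10,-35,48],[-10,-40,48],[0,-40,0],[0,-40,0],[20,-22,0],[40,-10,0]],"rotation":[[0,0,0],[0,0,0],[0,0,-8.5],[0,0,-8.5],[0,0,-8.5],[0,0,-8.5],[0,0,-8.5],[0,0,-8.5],[0,0,-8.5],[0,0,-8.5]]}'
python3 -m inch '{"hand":[0,0,0,0,0,0],"linear":[[35,0,0],[35,0,0],[0,0,0],[0,0,0],[0,0,0],[0,0,0]],"rotation":[[0,0,-8.5],[0,0,-8.5],[0,0,-5],[0,0,0],[0,0,0],[0,0,0]]}'
```

```text
time: 32.1
position: [0.4836, -0.191, 0.2255]
tcp_rot: [-1.571, -0.001, -1.117]
wrist_force: [0.3, -0.1, 0.8]
opening: 0.001
time: 32.7
position: [0.5538, -0.1886, 0.2252]
tcp_rot: [-1.571, -0.0, -1.489]
wrist_force: [-0.6, -1.0, -0.0]
opening: 0.0
```

```bash
python3 -m inch '{"hand":[0,0,0,0],"linear":[[20,-17,15],[38,-17,0],[0,0,0],[0,0,0]],"rotation":[[0,0,0],[0,0,0],[0,0,0],[0,0,0]]}'
python3 - <<'E'
from fit import *
P=[];q=[.545,-.075,.078];st=manip.read_state();print(st['position'])
for n in ['top','side']:
    s=snap(n);e=s['image']
    for o in manip.spot_in(n,'lever_pad')[:1]: print(n,o['p'],at(s,o['location'],.2))
    for o in manip.outline_of(n,'panel')[:1]: print(n,o['p'],fit([(s,o['pixels'].astype(float),1)],[box(-100,100,-28,28,8,26)],[.51,.02,1.649]))
    for p,c in [(tf(np.array([[.055,-.148,.201]]),q),(0,0,255)),(st['position'],(255,0,0))]:
        cv2.circle(e,tuple(int(v) for v in np.round(proj(s,p)[0])),1,c,-1)
    P.append(cv2.resize(e[140:250,310:430],(400,367),interpolation=2))
cv2.imwrite('pics/lev.png',np.hstack(P))
E
```

```text
time: 33.1
position: [0.6122, -0.2228, 0.2394]
tcp_rot: [-1.572, 0.0, -1.49]
wrist_force: [0.2, -1.2, -0.5]
opening: -0.002
[ 0.61217521 -0.22284167  0.23938499]
top 0.21 [0.61514961 0.2691063  0.2       ]
top 0.74 (array([0.50837296, 0.0253122 , 1.6598737 ]), np.float64(111.78431372549018))
side 0.8 [ 0.59845431 -0.21929825  0.2       ]
side 0.57 (array([0.50606845, 0.03951638, 1.6031122 ]), np.float64(189.17254901960789))
```

View pics/lev.png

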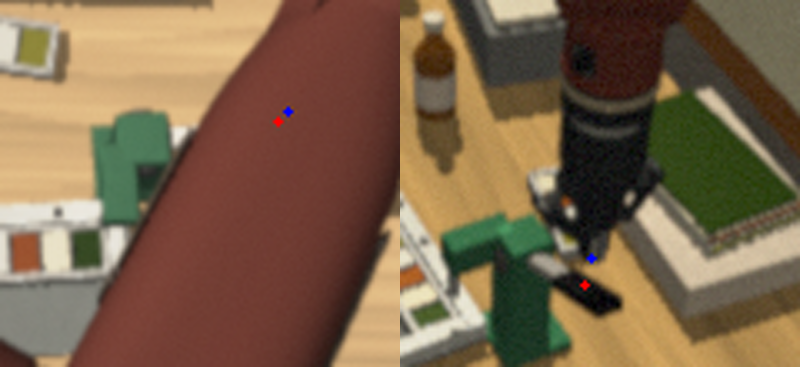

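```bash
python3 -m inch '{"hand":[0,0,0,0,0,0],"linear":[[0,0,-20],[0,0,-15],[0,0,-10],[0,0,-10],[0,0,0],[0,0,0]],"rotation":[[0,0,0],[0,0,0],[0,0,0],[0,0,0],[0,0,0],[0,0,0]]}'
python3 -m inch '{"hand":[0,0,0,0,0,0,0,0],"linear":[[0,-3,-12],[0,-3,-12],[0,-2,-12],[0,-2,-12],[0,-1,-10],[0,-1,-8],[0,0,0],[0,0,0]],"rotation":[[0,0,0],[0,0,0],[0,0,0],[0,0,0],[0,0,0],[0,0,0],[0,0,0],[0,0,0]]}'
```

```text
time: 34.0
position: [0.6122, -0.2221, 0.1852]
tcp_rot: [-1.571, 0.001, -1.491]
wrist_force: [-0.7, 3.0, 2.6]
opening: -0.001
time: 34.8
position: [0.6125, -0.2339, 0.1187]
tcp_rot: [-1.57, 0.001, -1.491]
wrist_force: [0.5, 2.1, 8.0]
opening: 0.002
```

```bash
python3 -m inch '{"hand":[0,0,0,0],"linear":[[0,0,-5],[0,0,-4],[0,0,0],[0,0,0]],"rotation":[[0,0,0],[0,0,0],[0,0,0],[0,0,0]]}'
python3 -m inch '{"hand":[0,0,0],"linear":[[0,0,-3],[0,0,0],[0,0,0]],"rotation":[[0,0,0],[0,0,0],[0,0,0]]}'
python3 -m inch '{"hand":[0,0,0],"linear":[[0,0,-3],[0,0,0],[0,0,0]],"rotation":[[0,0,0],[0,0,0],[0,0,0]]}'
```

```text
time: 35.2
position: [0.6127, -0.2338, 0.1109]
tcp_rot: [-1.569, 0.001, -1.49]
wrist_force: [-2.9, 5.0, 14.4]
opening: 0.001
time: 35.5
position: [0.6129, -0.2337, 0.11]
tcp_rot: [-1.568, 0.001, -1.49]
wrist_force: [-8.8, 7.9, 32.8]
opening: -0.001
time: 35.8
position: [0.613, -0.2336, 0.1092]
tcp_rot: [-1.567, -0.0, -1.49]
wrist_force: [-14.5, 10.8, 50.6]
opening: -0.007
```

```bash
python3 -m inch '{"hand":[0,0,0,0,0,0,0,0,0,0],"linear":[[0,0,6],[0,1,10],[0,1,12],[0,2,14],[0,2,14],[0,3,15],[0,3,20],[0,0,30],[0,0,30],[-45,0,0]],"rotation":[[0,0,0],[0,0,0],[0,0,0],[0,0,0],[0,0,0],[0,0,0],[0,0,0],[0,0,0],[0,0,0],[0,0,0]]}'
python3 -m inch '{"hand":[0,0,0,0,0,0,0],"linear":[[-45,-20,0],[-45,-20,0],[-45,-20,0],[-45,-20,0],[-40,-20,0],[0,0,0],[0,0,0]],"rotation":[[0,0,0],[0,0,0],[0,0,0],[0,0,0],[0,0,0],[0,0,0],[0,0,0]]}'
python3 - <<'E'
from fit import *
P=[];q=[.545,-.075,.078]
for n in ['top','side']:
    s=snap(n);e=s['image']
    for o in manip.outline_of(n,'panel')[:1]: print(n,o['p'],fit([(s,o['pixels'].astype(float),1)],[box(-100,100,-28,28,8,26)],[.51,.02,1.649]))
    for l,z in [('offcut',.02),('short_panel',.018),('bottle',.075),('jar',.05),('reel',.03),('pot',.03)]:
        for o in manip.spot_in(n,l)[:1]: print(n,l,o['p'],np.round(at(s,o['location'],z)[:2],3))
    P.append(cv2.resize(e[140:270,260:410],(400,347),interpolation=2))
cv2.imwrite('pics/end.png',np.hstack(P))
E
```

```text
time: 36.8
position: [0.5738, -0.2245, 0.259]
tcp_rot: [-1.561, -0.005, -1.489]
wrist_force: [-0.4, -1.4, 0.3]
opening: -0.0
time: 37.5
position: [0.3466, -0.3226, 0.2547]
tcp_rot: [-1.571, 0.001, -1.493]
wrist_force: [-0.2, -0.1, 0.3]
opening: -0.001
top 0.93 (array([0.50795938, 0.02519616, 1.65680171]), np.float64(144.98823529411763))
top offcut 0.72 [0.465 0.363]
top short_panel 0.77 [0.726 0.041]
top bottle 0.56 [0.649 0.282]
top jar 0.53 [ 0.494 -0.484]
top reel 0.91 [ 0.606 -0.441]
top pot 0.57 [0.499 0.519]
side 0.91 (array([0.52880683, 0.03884404, 1.34658049]), np.float64(381.2901960784314))
side short_panel 0.89 [0.72  0.065]
side bottle 0.51 [0.646 0.287]
side jar 0.69 [ 0.473 -0.484]
side reel 0.78 [ 0.602 -0.438]
```

View pics/end.png

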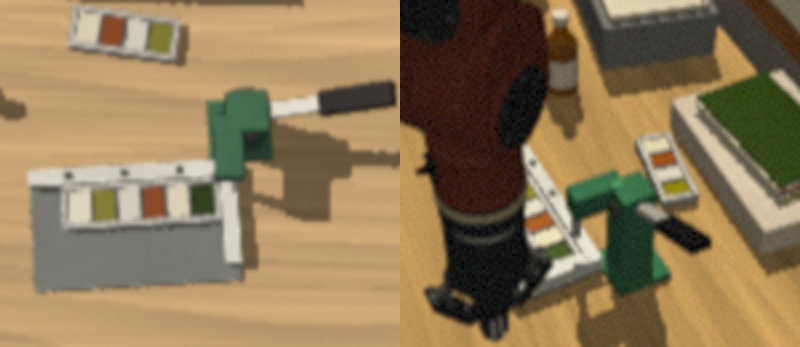

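```bash
python3 -c "from station import manip; print(manip.sign_off())"
```

```text
the job is handed in; nothing more can be done
None
```

I finished the sequence and handed it in at about 38 s of robot time. No verdict came back, so whether it passed is not confirmed.

- **Offcut:** I gripped it, lifted it off the bed and released it in the tray. The top view found it at about (0.465, 0.363), close to the tray centre. The side view did not report it in the last check, but showed it in the tray earlier.
- **Strip seating:** I carried the strip to the bed and slid it to the short stop. My first sideways push, with the gripper closed, wedged, so I turned the tool 90° and pushed the strip to the long fence. I then pushed the far end (about 23 N) and the long side again (about 19 N). Each time the strip stood still while the force rose, so I took it as flush.
- **Lever:** I pressed it at about 50 N. It stopped with the tool at z = 0.109 m, where I expected the stop to be. The last picture shows it back up and the arm clear.

**Checks that disagreed:**
- The final top-view fit puts the strip square within about 0.01 rad. It puts its centre about 3 mm farther from the short stop than flush, which is more than the 2 mm allowed. I trusted the hard contact at the stop over that fit, because camera fits here were a millimetre or two off.
- The side-view fit of the strip was unusable, because the arm blocked the view.
- Spot positions of the bystanders agree with the start within about 16 mm in the top view and about 30 mm in the side view. The largest is the short strip, about 30 mm in the side view against 4 mm in the top view. I put that down to noise in the network's spot, since the arm did not go near it. The side view did not report the pot in the last check.

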